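# Date-stamp the released load's record card

## Task

The load on the green-banded record card has passed and needs its date: with the fingertips, press the black grip of the stamp standing on that card straight down to its stop, keep it down for about a second without pressing hard, then let it spring back up and move clear. Do not lift, shift or tip the stamp, do not touch the stamps on the other two cards, and leave the vial and marker pen where they lie.

Things in the scene. Friction and masses are not known exactly. Their poses are not given: they have to be found in the camera images.
- card_green: record card: white board 150 x 110 x 6 mm, fixed to the worktop so that it does not slide, with a green band 24 mm wide along its edge nearest the robot and a thin green frame in (or nearly in) which a stamp stands. Origin: centre of its underside; x runs from the band across the card (150 mm way), y along the band, z up.
- stamp_green: self-inking date stamp standing loose on the green-banded card (about 26 mm beyond the card's centre along the card's x), black grip over a grey frame, 50 x 66 mm in plan, 97 mm tall, 0.11 kg; the three stamps look alike. Origin: centre of its foot, on the card's top face; x is its 50 mm side, y its 66 mm side, z up.
- stamp_green_grip (a joint): travel of that stamp's spring-loaded black grip in m: 0 = fully up, 0.010 = pressed fully down on its stop. It starts to sink at about 1.5 N and takes about 9.5 N at the bottom; let go, it springs back to within 3 mm of fully up. Above 0.008 counts as down, below 0.004 as risen.
- card_blue: record card: white board 150 x 110 x 6 mm, fixed to the worktop so that it does not slide, with a blue band 24 mm wide along its edge nearest the robot and a thin blue frame in (or nearly in) which a stamp stands. Origin: centre of its underside; x runs from the band across the card (150 mm way), y along the band, z up.
- stamp_blue: self-inking date stamp standing loose on the blue-banded card (about 26 mm beyond the card's centre along the card's x), black grip over a grey frame, 50 x 66 mm in plan, 97 mm tall, 0.11 kg; the three stamps look alike. Origin: centre of its foot, on the card's top face; x is its 50 mm side, y its 66 mm side, z up.
- stamp_blue_grip (a joint): travel of that stamp's spring-loaded black grip in m: 0 = fully up, 0.010 = pressed fully down on its stop. It starts to sink at about 1.5 N and takes about 9.5 N at the bottom; let go, it springs back to within 3 mm of fully up. Above 0.008 counts as down, below 0.004 as risen.
- card_red: record card: white board 150 x 110 x 6 mm, fixed to the worktop so that it does not slide, with a red band 24 mm wide along its edge nearest the robot and a thin red frame in (or nearly in) which a stamp stands. Origin: centre of its underside; x runs from the band across the card (150 mm way), y along the band, z up.
- stamp_red: self-inking date stamp standing loose on the red-banded card (about 26 mm beyond the card's centre along the card's x), black grip over a grey frame, 50 x 66 mm in plan, 97 mm tall, 0.11 kg; the three stamps look alike. Origin: centre of its foot, on the card's top face; x is its 50 mm side, y its 66 mm side, z up.
- stamp_red_grip (a joint): travel of that stamp's spring-loaded black grip in m: 0 = fully up, 0.010 = pressed fully down on its stop. It starts to sink at about 1.5 N and takes about 9.5 N at the bottom; let go, it springs back to within 3 mm of fully up. Above 0.008 counts as down, below 0.004 as risen.
- stamp_green_top (a point): centre of the nearly flat top of the black grip of the stamp on the green-banded card; it sinks with the grip. 97 mm above the stamp's foot (103 mm above the worktop) when up; the grip is pressed here, straight down. A press of more than 40 N is too hard.
- vial_yellow: indicator vial with a yellow cap lying loose on the worktop between two cards, 12 x 50 x 12 mm, long side along its y. Origin: centre of its underside.
- marker_pen: white marker pen with a dark blue cap lying loose on the worktop between two cards, 17 x 135 x 16 mm, long side along its y. Origin: centre of its underside.
There are look-alikes about, which are no part of the job. What is shaped like the stamp_green but purple is not meant.

How it is judged:
By the outcome, as a careful person would: the job done as asked, in the order asked, and still so for the second after the job is handed in, with the robot touching nothing.
It also fails if it takes over 32 s, if anything falls off the work surface, if the arm or the gripper's body presses on something with over 40 N, if the wrist force passes 120 N, or if a joint passes its speed limit or range.

## Robot

A 6-joint arm with a two-finger parallel gripper is mounted at the origin on a cart in front of the work surface, level with it; the furniture and walls round the work are solid. World frame = base frame: x ahead of the robot, y to its left, z up, the work surface at z = 0. Lengths are in mm, angles in rad, forces in N, time in s.
With the tool pointing down it reaches from about 325 to 875 mm from the base axis. Payload 4.4 kg.
Tool frame: the origin (TCP) lies at the very end of the fingers, on their centre line; the grasp point (between the pads) lies 19 mm behind it; z points along the fingers, y is the line along which they close (so a half turn about z gives the same grasp; the last joint's range is limited). The gripper opens to 85 mm and grips with 20 to 120 N. Pads are 22 mm wide; open, the fingers measure 114 mm over their backs; the gripper's body (76 mm by 85 mm) begins 54 mm behind the grasp point. The pads swing forward as they close: fully open they stand 13 mm farther back than shut.
Start: joints at [1.117, 0.207, 1.542, -0, 1.393, -0.15], TCP at [172.02, 548.668, 231.282] pointing down, gripper open.
Joint ranges: [-2.73, 2.73], [-0.86, 2.22], [0.23, 2.46], [-1.11, 4.25], [0.08, 2.63], [-2.82, 2.82]. Speed limits (rad/s): [2.79, 2.79, 3.14, 3.14, 3.14, 3.14].

## Interface

Orientations are given as a rotation vector (axis times angle).
In Python, from plant import env, optics, order gives the robot as it stands.
- The arm moves only by the tool apply_moves, never from a script. Its argument "targets" is a list of rows, each a list of 4 numbers: the shift along the tool's x, y, z in m, then the turn about the tool's z in units of 5 degrees (1.0 is 5 degrees). In form: [[x, y, z, spin], ...]. A call has 1 to 20 rows; each row shifts and turns the commanded pose from where the row before left it, along the tool's axes as they then stand; what a row does not reach is not made up. A row lasts 1/12 s, in which the tool goes at most 41.7 mm and 7.16 degrees, less where a joint would pass 70% of its speed; a pose out of reach is approached as far as the arm can. A call is refused whole if a number of a shift passes 0.0417 or a number of a turn 1, either way. A call with a gripper value outside its range is refused whole. "claw" is the gripper command: -1 is shut, 1 is fully open, values between are in proportion, set as the call begins (left out, the last holds). The fingers move at their own pace and stop on an object; the grip force is fixed at half the most. Time passes only in rows, so rows that do not move let the fingers close. It gives the time, the measured TCP pose, the force, the opening and the grip force at its end, in the units of the state.
- env.observe(): the state, without advancing time (a new reading comes with each control period).
- optics.read_camera(name): name is "scene" or "side" or "wrist"; returns a dict with "image" (384x512x3 uint8, red, green, blue), "range_z" (384x512 float32, mm along the optical axis (not along the pixel's ray), 0 where there is no reading), "intrinsics" (3x3 intrinsics, pixels), "xyz" and "attitude" of the camera in the world; the wrist camera has in their place "hand_eye" (4x4, takes a point from camera to tool coordinates, whose origin is the TCP and whose axes are the flange's). Camera axes: x right, y down, z forward; pixel columns grow to the right and rows downward; lengths in mm; the calibration is good to about 2 mm. A picture is of the moment at which its call begins: read the wrist's pose just before it.
- order.job_done(): hands the job in; it is judged then, once.
Trained networks look in the newest picture that a camera, given by its name, has taken for a name from the list of things; names that differ only in an ending like _2 or _b are one class to them, and where a whole thing is asked for, a point or a joint stands for the part that bears it (a point fixed in the world has none). Each returns a list of dicts, best first, with "conf" (0 to 1); they miss things now and then, are a little off and sometimes report something else, mostly with a low value. They report only what shows in the picture. A call takes as long as a camera call. They do not tell look-alikes from the thing itself.
- optics.masks_of(camera, query): "mask" (384x512 bool, what is visible of it) and "rect" ([centre column, centre row, width, height] in pixels, round what is visible of it).
- optics.mark_of(camera, query): "pixel" ([column, row] in pixels: a listed point, or the origin of a listed thing).
The state is a dict: "clock": time; "q": joint angles; "qvel": joint speeds; "effort": joint torques, N m; "tcp_pos": TCP position; "ee_rot": TCP orientation; "force": force on the tool from outside, world axes, zero at the start; "ft_torque": the same for the moment, N m; "grip_width": opening from 0.0 (shut) to 1.0 (fully open); "finger_force": force on a finger pad.
Only numpy, scipy, OpenCV 4.12 (cv2) and the standard library are available. Lean on these libraries where they do the work, as an engineer would, in place of code of your own. Each camera call takes 0.05 s, during which the arm holds its last target. There are 200 camera calls.

## Working session

There is one attempt and no reset: what is moved stays moved. The work goes in short steps, Python scripts to look and compute and a tool call to move; the robot and the scene stay as the last step left them, time stands still between calls to the robot, and variables do not carry over. Pictures are saved under pics/ and viewed, at most 10 in all, crops included, and the job is handed in when it is done.

Besides the shell and the picture viewer there is one more tool, called after ">>>" by a JSON object that holds its "op" and its "data". apply_moves: Moves the arm, as the interface text tells. Its arguments: {"type":"object","properties":{"targets":{"type":"array"},"claw":{"type":"number"}},"required":["targets"]}

```bash
mkdir -p pics; cat > h.py <<'E'
import numpy as np, cv2
from scipy.spatial.transform import Rotation as R
from plant import env, optics, order
def rot(a):
    a=np.array(a,float)
    return a if a.shape==(3,3) else (R.from_rotvec(a).as_matrix() if a.size==3 else R.from_quat(a).as_matrix())
def cam(n):
    s=env.observe(); c=optics.read_camera(n)
    if 'hand_eye' in c:
        T=np.eye(4);T[:3,:3]=rot(s['ee_rot']);T[:3,3]=s['tcp_pos'];T=T@np.array(c['hand_eye'])
    else:
        T=np.eye(4);T[:3,:3]=rot(c['attitude']);T[:3,3]=c['xyz']
    c['T']=T; return c
def cloud(c):
    K=np.array(c['intrinsics']);z=c['range_z'];v,u=np.indices(z.shape)
    p=np.stack([(u-K[0,2])/K[0,0]*z,(v-K[1,2])/K[1,1]*z,z],-1)
    return p@c['T'][:3,:3].T+c['T'][:3,3]
def save(n,im): cv2.imwrite('pics/'+n,im[...,::-1])
E
python3 - <<'E'
from h import *
ims=[]
print(env.observe())
for n in ['scene','side']:
    c=cam(n);ims.append(c['image']);P=cloud(c);print(n,np.array(c['attitude']),c['xyz'])
    for q in ['card_green','stamp_green','stamp_green_top']:
        for d in optics.masks_of(n,q)[:5]:
            m=d['mask']&(c['range_z']>0); print(q,'mask',round(d['conf'],2),np.round(d['rect']),np.round(np.median(P[m],0)))
        for d in optics.mark_of(n,q)[:5]:
            u,v=np.int32(np.round(d['pixel'])); print(q,'mark',round(d['conf'],2),u,v,np.round(P[v,u]))
    save(n+'.png',c['image'])
E
```

```text
{'clock': 0.0, 'q': array([ 1.11650884e+00,  2.07444877e-01,  1.54298178e+00,  2.92760832e-05,
        1.39347849e+00, -1.50518302e-01]), 'qvel': array([ 0.00032525, -0.00098372, -0.00025135,  0.0003947 ,  0.00033247,
        0.00045474]), 'effort': array([ 4.31959197e-04, -3.83034503e+01, -2.91592902e+01, -1.82318277e-04,
        1.08063722e-02,  9.20736596e-06]), 'tcp_pos': array([171.66727934, 547.97787668, 230.09842916]), 'ee_rot': array([-0.47522646, -3.10471461,  0.00345336]), 'force': array([-0.09552094, -0.61622176,  0.50812558]), 'ft_torque': array([-0.04370308, -0.04580728, -0.04227097]), 'finger_force': 0.0, 'grip_width': 1.0007579916143112}
scene [-0.58926828  2.44148845 -1.40390152] [-120.46139219 1232.64452644  738.50268474]
card_green mask 0.79 [249. 203.  36.  18.] [454. 241.   8.]
card_green mark 0.59 250 204 [452. 236.   8.]
stamp_green mask 0.69 [170. 270.  27.  45.] [453. 712.  72.]
stamp_green mask 0.6 [247. 190.  19.  27.] [474. 235.  60.]
stamp_green mark 0.71 250 202 [459. 223.   8.]
stamp_green mark 0.69 248 198 [478. 205.  11.]
stamp_green mark 0.65 174 278 [445. 700.  26.]
stamp_green_top mask 0.77 [168. 259.  24.  28.] [453. 706.  92.]
stamp_green_top mask 0.42 [251. 190.  20.  32.] [473. 233.  60.]
stamp_green_top mark 0.8 168 250 [473. 676. 100.]
stamp_green_top mark 0.48 248 175 [484. 188. 105.]
side [-2.61181462  0.4650466  -0.1019026 ] [ 195.64723941 -504.3314372  1544.20646196]
card_green mask 0.96 [251. 204.  45.  27.] [427. 201.   5.]
card_green mark 0.58 250 198 [451. 215.   9.]
stamp_green mask 0.49 [216. 103.  18.  30.] [461. 669.  76.]
stamp_green mark 0.66 256 196 [463. 181.  81.]
stamp_green mark 0.54 214 108 [449. 659.  41.]
stamp_green_top mask 0.72 [211.  98.  17.  12.] [459. 673.  91.]
stamp_green_top mask 0.69 [257. 189.  16.  19.] [477. 200.  99.]
stamp_green_top mark 0.76 257 186 [477. 209. 101.]
stamp_green_top mark 0.75 213 94 [460. 691.  92.]
```

View pics/scene.png

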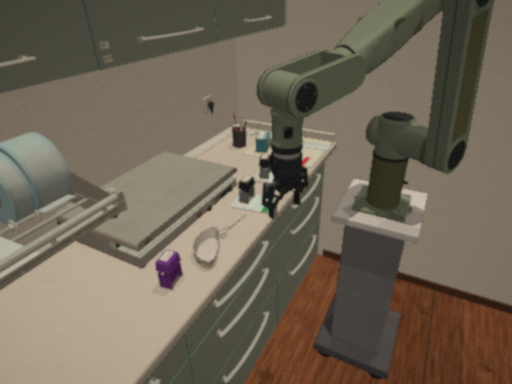

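View pics/side.png

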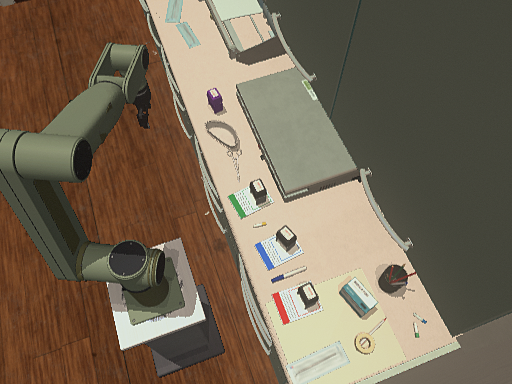

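The side view shows three real candidates plus a look-alike:
- green card's stamp: grip at (258,186), card at (250,200)
- blue card's stamp: (287,237)
- red card's stamp: (308,294)
- purple look-alike: (214,98)

I choose (258,186), at about (477,205,100) mm, and will check it in a close crop.

```bash
python3 - <<'E'
from h import *
s=env.observe();Rt=rot(s['ee_rot']);print(Rt.round(3))
c=cam('wrist');print(np.array(c['hand_eye']).round(2),c['intrinsics'])
print('shift',(Rt.T@(np.array([450,215,260])-s['tcp_pos'])).round(1))
c=cam('side');P=cloud(c);im=c['image'][150:310,200:340]
save('crop.png',cv2.resize(im,None,fx=4,fy=3.7,interpolation=cv2.INTER_CUBIC))
E
```

```text
[[-0.954  0.299 -0.   ]
 [ 0.299  0.954  0.   ]
 [ 0.     0.    -1.   ]]
[[   0.     -0.96   -0.27   70.06]
 [   1.      0.      0.      0.28]
 [  -0.     -0.27    0.96 -142.79]
 [   0.      0.      0.      1.  ]] [[301.7643162    0.         255.67749394]
 [  0.         301.7643162  194.36623608]
 [  0.           0.           1.        ]]
shift [-365.1 -235.2  -28.7]
```

View pics/crop.png

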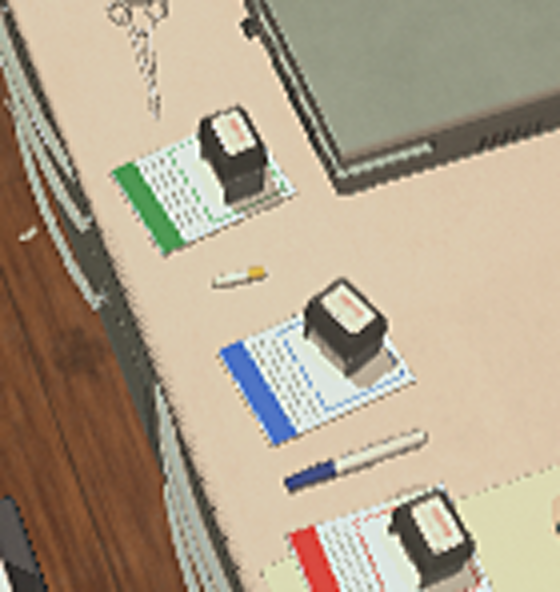

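The crop shows the green band at (150,210) and its stamp, with the label on its grip top, at (233,135). A yellow-capped vial lies below it, then the blue card. The choice holds, so I move above it with the fingers shut.

>>> {"op": "apply_moves", "data": {"targets": [[-0.0243,-0.0157,-0.002,0],[-0.0243,-0.0157,-0.002,0],[-0.0243,-0.0157,-0.002,0],[-0.0243,-0.0157,-0.002,0],[-0.0243,-0.0157,-0.002,0],[-0.0243,-0.0157,-0.002,0],[-0.0243,-0.0157,-0.002,0],[-0.0243,-0.0157,-0.002,0],[-0.0243,-0.0157,-0.002,0],[-0.0243,-0.0157,-0.002,0],[-0.0243,-0.0157,-0.002,0],[-0.0243,-0.0157,-0.002,0],[-0.0243,-0.0157,-0.002,0],[-0.0243,-0.0157,-0.002,0],[-0.0243,-0.0157,-0.002,0],[0,0,0,0],[0,0,0,0]], "claw": -1}}

```text
clock: 2.22
tcp_pos: [450.2, 213.9, 261.5]
ee_rot: [0.48, 3.105, 0.001]
force: [0.7, -0.7, -0.2]
grip_width: 0.003
finger_force: 0.0
```

```bash
cat > m.py <<'E'
from h import *
import sys
s=env.observe();print(s['clock'],s['tcp_pos'].round(1),s['force'].round(2),s['grip_width'],s['q'].round(2))
c=cam('wrist');P=cloud(c);im=c['image'].copy()
z=P[...,2]
m=((z>90)&(z<112)&(c['range_z']>0)&(np.abs(P[...,0]-477)<60)&(np.abs(P[...,1]-205)<60)).astype(np.uint8)
n,l,st,ce=cv2.connectedComponentsWithStats(m)
for i in range(1,n):
    if st[i,4]>200:
        Q=P[l==i];r=cv2.minAreaRect(Q[:,:2].astype(np.float32));print(st[i],'rect',r,'zmed',np.median(Q[:,2]),'mean',Q.mean(0))
for q in ['stamp_green_top','card_green']:
    for d in optics.mark_of('wrist',q)[:3]:
        u,v=np.int32(np.round(d['pixel']));print(q,round(d['conf'],2),u,v,P[v,u].round(1));cv2.circle(im,(u,v),3,(255,0,255),-1)
    for d in optics.masks_of('wrist',q)[:3]: print(' mask',round(d['conf'],2),np.round(d['rect']))
save(sys.argv[1],im)
print('tool shift to mean', rot(s['ee_rot']).round(3).tolist())
E
python3 m.py w1.png
```

```text
2.2167 [450.2 213.9 261.5] [ 0.65 -0.72 -0.2 ] 0.002549551747231426 [ 0.27  0.02  1.69  0.    1.44 -0.99]
[ 231  176   64   55 2249] rect ((480.1595764160156, 212.5881805419922), (44.373382568359375, 60.674861907958984), 3.34580659866333) zmed 103.5153450049076 mean [477.34239634 213.29547679 102.25758401]
stamp_green_top 0.92 264 206 [479.6 214.2 105.7]
 mask 0.92 [261. 202.  62.  63.]
card_green 0.82 257 163 [451.2 216.    6.2]
 mask 0.95 [256. 148. 121. 112.]
tool shift to mean [[-0.953, 0.302, 0.0], [0.302, 0.953, 0.0], [-0.0, 0.0, -1.0]]
```

View pics/w1.png

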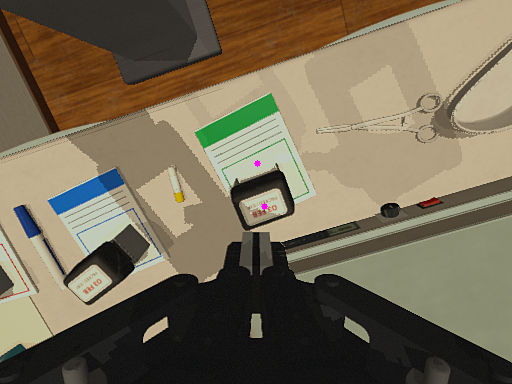

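The wrist view shows the green-banded card at (257,160) and its stamp top at (264,206). The vial at (177,185) and the blue card at left are clear of it. I come nearer for a second view.

>>> {"op": "apply_moves", "data": {"targets": [[-0.004,0.001,0.015,0],[-0.004,0.001,0.015,0],[-0.004,0.001,0.015,0],[-0.003,0.001,0.015,0],[0,0,0,0],[0,0,0,0]]}}

```text
clock: 2.97
tcp_pos: [463.7, 214.7, 200.5]
ee_rot: [-0.473, -3.103, 0.002]
force: [0.5, 0.5, -0.0]
grip_width: 0.004
finger_force: 0.0
```

```bash
sed -i 's/z>90/z>99.5/' m.py; cat >> m.py <<'E'
print('shift to mean xy', (rot(s['ee_rot']).T@(np.array([*P[l==np.argmax(st[1:,4])+1].mean(0)])-s['tcp_pos'])).round(1))
E
python3 m.py w2.png
```

```text
2.9667 [463.7 214.7 200.5] [ 0.49  0.5  -0.03] 0.004355184885701706 [ 0.26  0.1   1.73  0.    1.31 -1.  ]
[ 221  183   76   59 2660] rect ((480.2604064941406, 212.47274780273438), (40.758113861083984, 57.273860931396484), 2.74767804145813) zmed 104.0888910804088 mean [477.69195847 213.70759338 103.52897677]
stamp_green_top 0.94 258 216 [480.3 211.9 105.1]
 mask 0.65 [259. 206.  80.  72.]
card_green 0.97 256 162 [452.4 218.8   5.6]
 mask 0.84 [251. 145. 145. 135.]
tool shift to mean [[-0.955, 0.298, -0.003], [0.298, 0.955, -0.001], [0.002, -0.001, -1.0]]
shift to mean xy [-13.9   3.4  96.9]
```

View pics/w2.png

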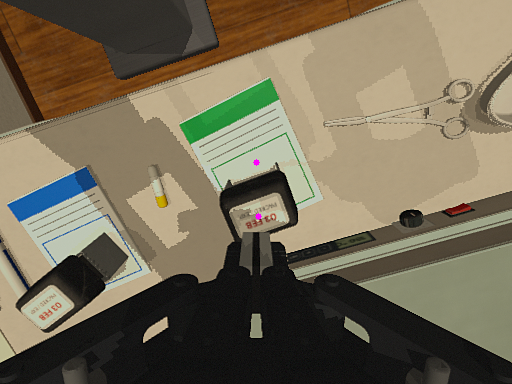

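The top centre is consistent in both views at (480.2, 212.4, 103.5–104). I go down to about 10 mm above it.

>>> {"op": "apply_moves", "data": {"targets": [[-0.0042,0.0007,0.015,0],[-0.0042,0.0007,0.015,0],[-0.0041,0.0006,0.015,0],[-0.004,0.0006,0.015,0],[0,0,0.015,0],[0,0,0.011,0],[0,0,0,0],[0,0,0,0]]}}

```text
clock: 3.88
tcp_pos: [481.1, 211.8, 115.2]
ee_rot: [-0.475, -3.105, 0.001]
force: [0.4, 0.2, 0.3]
grip_width: 0.001
finger_force: 0.0
```

>>> {"op": "apply_moves", "data": {"targets": [[0,0,0.003,0],[0,0,0.003,0],[0,0,0.002,0],[0,0,0.002,0],[0,0,0.001,0],[0,0,0.001,0],[0,0,0.001,0],[0,0,0.001,0],[0,0,0.001,0],[0,0,0,0],[0,0,0,0]]}}

```text
clock: 4.8
tcp_pos: [481.6, 211.8, 100.5]
ee_rot: [0.475, 3.105, 0.0]
force: [-0.7, 0.4, 2.9]
grip_width: -0.0
finger_force: 1.1
```

>>> {"op": "apply_moves", "data": {"targets": [[0,0,0.001,0],[0,0,0.001,0],[0,0,0.001,0],[0,0,0.001,0],[0,0,0.001,0],[0,0,0.001,0],[0,0,0,0],[0,0,0,0]]}}

```text
clock: 5.47
tcp_pos: [481.8, 211.9, 94.8]
ee_rot: [0.475, 3.105, 0.0]
force: [-0.3, -0.5, 6.3]
grip_width: -0.001
finger_force: 2.9
```

>>> {"op": "apply_moves", "data": {"targets": [[0,0,0.001,0],[0,0,0.001,0],[0,0,0.001,0],[0,0,0,0],[0,0,0,0]]}}

```text
clock: 5.88
tcp_pos: [482.6, 212.0, 93.0]
ee_rot: [0.475, 3.103, 0.001]
force: [-1.7, -1.0, 11.1]
grip_width: 0.003
finger_force: 5.6
```

>>> {"op": "apply_moves", "data": {"targets": [[0,0,0.0005,0],[0,0,0,0],[0,0,0,0]]}}

```text
clock: 6.13
tcp_pos: [482.9, 212.1, 93.0]
ee_rot: [0.475, 3.103, 0.001]
force: [-2.7, -1.0, 13.4]
grip_width: 0.002
finger_force: 6.7
```

>>> {"op": "apply_moves", "data": {"targets": [[0.0005,0,0,0],[0,0,0,0],[0,0,0,0],[0,0,0,0],[0,0,0,0],[0,0,0,0],[0,0,0,0],[0,0,0,0],[0,0,0,0],[0,0,0,0]]}}

```text
clock: 6.97
tcp_pos: [482.4, 212.1, 93.0]
ee_rot: [0.475, 3.102, 0.001]
force: [-1.2, -1.4, 12.7]
grip_width: -0.001
finger_force: 6.5
```

Held on the stop for about a second at 13 N. Now I release gently and go up.

>>> {"op": "apply_moves", "data": {"targets": [[0,0,0,0],[0,0,-0.001,0],[0,0,-0.002,0],[0,0,-0.002,0],[0,0,-0.002,0],[0,0,-0.002,0],[0,0,-0.003,0],[0,0,-0.005,0],[0,0,-0.01,0],[0,0,-0.02,0],[0,0,-0.02,0],[0,0,-0.02,0],[0.005,0,-0.02,0],[0.01,0,-0.02,0],[0.01,0,-0.02,0],[0.01,0,-0.02,0],[0,0,0,0],[0,0,0,0]]}}

```text
clock: 8.47
tcp_pos: [448.2, 222.8, 259.5]
ee_rot: [0.474, 3.102, 0.003]
force: [-0.0, -0.1, 0.0]
grip_width: -0.001
finger_force: 0.0
```

```bash
python3 m.py w3.png
```

```text
8.4667 [448.2 222.8 259.5] [-0.02 -0.11  0.05] -0.0011978396462452713 [ 0.29  0.02  1.69 -0.    1.43 -0.98]
[ 227  186   57   47 1495] rect ((480.34503173828125, 212.48802185058594), (37.58650207519531, 52.8934211730957), 2.2385787963867188) zmed 102.05374455654692 mean [479.76637821 212.62627956 101.85703475]
stamp_green_top 0.75 256 209 [479.1 214.4 102.8]
stamp_green_top 0.36 172 186 [445.2 106.7   8.2]
 mask 0.59 [254. 204.  64.  61.]
card_green 0.63 250 167 [452.  214.8   6.6]
 mask 0.96 [248. 152. 120. 110.]
tool shift to mean [[-0.954, 0.298, 0.004], [0.298, 0.954, 0.001], [-0.003, 0.002, -1.0]]
shift to mean xy [-32.7  -0.6 157.8]
```

View pics/w3.png

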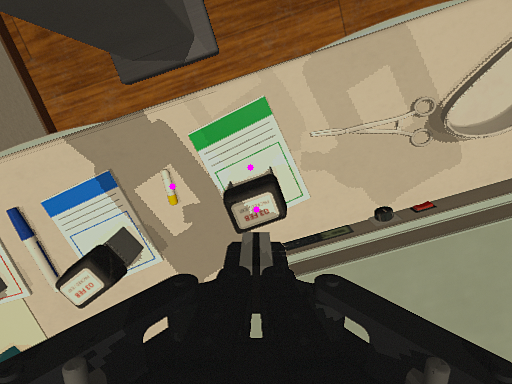

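The wrist view shows the stamp upright in the same place, top at (256,209). The grip has risen to z≈102, and the vial and pen are unmoved.

```bash
python3 -c "
from plant import order; print(order.job_done())"
```

```text
the job is handed in; nothing more can be done
None
```

The green-card stamp was pressed to its stop at about 13 N and held for about a second. It then sprang back up in place, the arm moved clear, and the job is handed in.

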